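# Ease an upright slide box down onto its stand

### The arm

A 6-joint arm with a two-finger parallel gripper is mounted at the origin on the work surface. World frame = base frame: x ahead of the robot, y to its left, z up, the work surface at z = 0. Lengths are in mm, angles in degrees, forces in N, time in s.
With the tool pointing down it reaches from about 350 to 850 mm from the base axis. Payload 8.1 kg.
Tool frame: the origin (TCP) lies midway between the tips of the shut fingers; the grasp point (between the pads) lies 19 mm behind it; z points along the fingers, y is the line along which they close (so a half turn about z gives the same grasp; the last joint's range is limited). The gripper opens to 85 mm and grips with 20 to 120 N. Pads are 22 mm wide; open, the fingers measure 114 mm over their backs; the gripper's body (76 mm by 85 mm) begins 54 mm behind the grasp point. The pads swing forward as they close: fully open they stand 13 mm farther back than shut.
Start: joints at [68.904, 7.471, 85.268, -0, 87.261, -4.893], TCP at [167.405, 576.178, 231.292] pointing down, gripper open.
Joint ranges: [-169.43, 169.43], [-51.17, 129.36], [1.28, 143.12], [-76.62, 256.62], [0, 156.53], [-152.29, 152.29]. Speed limits (degrees/s): [136.94, 136.94, 159.86, 180, 180, 180].

### API

Orientations are given as [roll, pitch, yaw] about the fixed x, y, z axes, in that order (R = Rz(yaw) Ry(pitch) Rx(roll)).
In Python, from bench import r gives the robot as it stands.
- The arm moves only by the tool send_rows, never from a script. Its argument "increments" is a list of rows, each a list of 6 numbers: the shift along the tool's x, y, z in mm, then the turn, a rotation vector about the tool's x, y, z in rad. A call has 1 to 5 rows; each row shifts and turns the commanded pose from where the row before left it, along the tool's axes as they then stand; what a row does not reach is not made up. A row lasts 1/8 s, in which the tool goes at most 62.5 mm and 10.7 degrees, less where a joint would pass 70% of its speed; a pose out of reach is approached as far as the arm can. A call is refused whole if a number of a shift passes 62.5 or a number of a turn 0.188, either way. A call with a gripper value outside its range is refused whole. "grip" is the closure, from -1 (fully open) to 1 (shut), set as the call begins (left out, the last holds). The fingers move at their own pace and stop on an object; "grip_force" is the grip in N (left out, the last holds). Time passes only in rows, so rows that do not move let the fingers close. It gives the time, the measured TCP pose, the force, the opening and the grip force at its end, in the units of the state.
- r.sense(): the state, without advancing time (a new reading comes with each control period).
- r.snapshot(name): name is "scene" or "top"; returns a dict with "img" (384x512x3 uint8, blue, green, red), "z_map" (384x512 float32, mm along the optical axis (not along the pixel's ray), 0 where there is no reading), "fx", "fy", "cx", "cy" (pixels), "view" (4x4, takes a point from world to camera coordinates). Camera axes: x right, y down, z forward; pixel columns grow to the right and rows downward; lengths in mm; the calibration is good to about 2 mm. A picture is of the moment at which its call begins.
- r.hand_in(): hands the job in; it is judged then, once.
The state is a dict: "time": time; "joint_pos": joint angles; "qd": joint speeds; "joint_efforts": joint torques, N m; "tool_pos": TCP position; "tcp_rot": TCP orientation; "ft_force": force on the tool from outside, world axes, zero at the start; "wrist_torque": the same for the moment, N m; "finger_gap": finger opening in mm; "grip_force": force on a finger pad.
Only numpy, scipy, OpenCV 4.12 (cv2) and the standard library are available. Lean on these libraries where they do the work, as an engineer would, in place of code of your own. Each camera call takes 0.05 s, during which the arm holds its last target. There are 200 camera calls.

### The job

A box full of glass microscope slides stands on end on the low metal stand, behind the rubber strip that serves as its foot stop. With the open fingers, tip it over that strip towards the strip at the other end and ease it down, supporting it all the way so that it never drops, until it lies flat across both strips, square with the stand. Do not grip it, lift it or carry it, leave the things around it alone, and finish with the hand clear.

Things in the scene. Friction and masses are not known exactly. Their poses are not given: they have to be found in the camera images.
- slide_box: Closed pale plastic slide box, loose, standing on end on the stand, 2 to 5 mm behind the foot stop. 160 mm tall (z, up at the start), 92 wide (y), 32 thick (x), flat faces, 0.3 to 0.65 kg, balanced at its middle. Origin: centre of the end it stands on. Its -x face looks along the stand and becomes the underside; its +x face (lid half, blank label) ends on top, x pointing up.
- stand: Fixed aluminium stand. Top plate 60 mm above the bench, 130 wide (y), from x = -105 to +65 mm in its frame. Two rubber strips 10 wide, 5 high lie across it (tops at 65 mm): the foot stop at x = -10 to 0, the rest strip at x = -100 to -90. Origin on the bench under the middle of the foot stop's far top edge; -x is the way the box tips, roughly to the robot's right.
- stop_edge (a point): Middle of the foot stop's far top edge, 65 mm above the bench: the box tips over this line, parallel to the stand's y. Axes as the stand. The box topples by itself once it leans about 10 to 15 degrees; left to fall it lands far too hard. On the way down its foot may slide back 5 to 25 mm from the stop.
- box_center (a point): Centre of the slide box, 80 mm above its foot end. Axes as the box.
- box_top (a point): Centre of the slide box's top end (160 mm from its foot end). Axes as the box. When the box lies down this end overhangs the stand's end by 30 to 50 mm, with the underside 65 mm above the bench: free space for a finger beneath.
- box_foot_edge (a point): Middle of the slide box's foot edge on the side of the foot stop (its -x face). Axes as the box.
- oil_bottle: Small amber bottle, 32 mm across, 75 mm tall, loose, beside the stand: leave it alone. Origin: centre of its underside.
- staining_jar: Open glass jar, 56 mm across, 85 mm tall, loose, beside the stand: leave it alone. Origin: centre of its underside.
- mailer: Flat slide mailer, 80 x 30 x 18 mm, loose on the bench behind the standing box: leave it alone. Origin: centre of its underside.
Not all that is in view belongs to the job. There is more than one size of the slide_box; the job needs the middle-sized.

How it is judged:
By the outcome, as a careful person would: the job done as asked, in the order asked, and still so for the second after the job is handed in, with the robot touching nothing.
It also fails if it takes over 51 s, if anything falls off the work surface, if the arm or the gripper's body presses on something with over 40 N, if the wrist force passes 120 N, or if a joint passes its speed limit or range.

## Working session

There is one attempt and no reset: what is moved stays moved. The work goes in short steps, Python scripts to look and compute and a tool call to move; the robot and the scene stay as the last step left them, time stands still between calls to the robot, and variables do not carry over. Pictures are saved under pics/ and viewed, at most 10 in all, crops included, and the job is handed in when it is done.

Besides the shell and the picture viewer there is one more tool, called after "Emit:" as a command line: name --pt "numbers of a row" for each row, then --argument value for the rest. send_rows: Moves the arm, as the interface text tells. Its arguments: {"type":"object","properties":{"increments":{"type":"array"},"grip":{"type":"number"},"grip_force":{"type":"number"}},"required":["increments"]}

```bash
ls; mkdir -p pics
python3 - <<'E'
from bench import r
import cv2,numpy as np
for n in("scene","top"):
    s=r.snapshot(n); cv2.imwrite(f"pics/{n}0.png",s["img"]); np.savez(f"{n}0.npz",**s)
    print(n,s["fx"],s["cx"],s["cy"],np.round(s["view"],3).tolist())
print(r.sense())
E
```

```text
pics
scene 393.3131471848514 257.64559367146364 190.75968406993533 [[0.085, 0.996, -0.003, -226.975], [0.717, -0.063, -0.694, -288.883], [-0.692, 0.057, -0.72, 1323.49], [0.0, 0.0, 0.0, 1.0]]
top 404.47720746507787 257.61674271474436 193.19380473556748 [[0.008, -1.0, 0.028, 137.403], [-0.993, -0.011, -0.116, 577.292], [0.116, -0.027, -0.993, 979.83], [0.0, 0.0, 0.0, 1.0]]
{'time': 0.1, 'joint_pos': array([ 6.89044330e+01,  7.51018460e+00,  8.53238786e+01, -4.50612869e-04,
        8.72608557e+01, -4.89179704e+00]), 'qd': array([-0.0322672 , -0.12550986, -0.19934633,  0.03460866, -0.06040994,
       -0.02140138]), 'joint_efforts': array([ 5.77993342e-04, -5.70953321e+01, -5.01940084e+01, -2.76385072e-04,
        8.20785906e-03,  1.73907762e-05]), 'tool_pos': array([167.22252741, 575.71120526, 230.34750119]), 'tcp_rot': array([-1.79905388e+02, -7.64571867e-03,  1.63796246e+02]), 'ft_force': array([ 0.13896244, -0.25192179, -0.14551045]), 'wrist_torque': array([-0.01548069, -0.00337908,  0.00988701]), 'grip_force': 0.0, 'finger_gap': 85.44840353500558}
```

View pics/scene0.png

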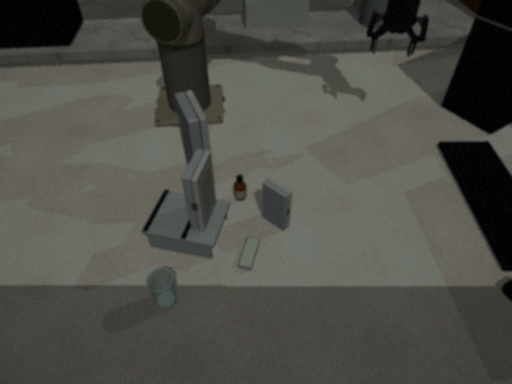

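View pics/top0.png

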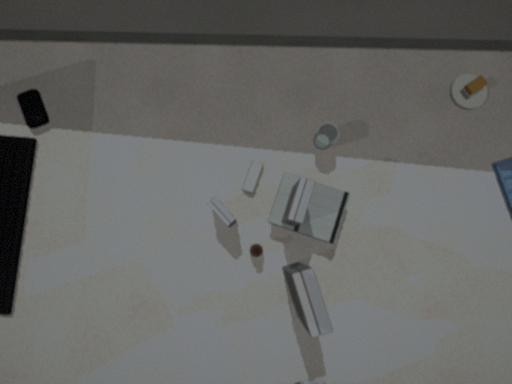

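The scene view shows the stand (190,225), the target box on it (200,190), a larger box nearer the robot (193,125) and a smaller one at (277,203). The top view shows the stand (310,207), the rest strip (340,218), the box top (300,200), the jar (325,136), the bottle (256,250) and the mailer (253,177).

```bash
cat > h.py <<'E'
import numpy as np,cv2
def cloud(s):
    z=s["z_map"].astype(float);v,u=np.mgrid[:z.shape[0],:z.shape[1]]
    c=np.stack([(u-s["cx"])/s["fx"]*z,(v-s["cy"])/s["fy"]*z,z],-1)
    V=np.array(s["view"]);w=(c-V[:3,3])@V[:3,:3]
    w[z==0]=np.nan
    return w
def rect(P): # world xy
    (c,wh,a)=cv2.minAreaRect(P.astype(np.float32)); return np.round(c,1),np.round(wh,1),round(a,1)
E
python3 - <<'E'
from h import *
for n in("top","scene"):
    s=np.load(n+"0.npz"); w=cloud(s); X,Y,Z=w[...,0],w[...,1],w[...,2]
    g=s["img"].max(-1)
    print(n,"table z",np.nanmedian(Z))
    for lo,hi in((4,35),(50,70),(70,100),(100,208),(210,235)):
        m=((Z>lo)&(Z<hi)&(X>250)&(X<800)&(abs(Y)<350)).astype(np.uint8)
        k,l,st,ce=cv2.connectedComponentsWithStats(m)
        for i in range(1,k):
            if st[i,4]>40:
                q=l==i;P=w[q][:,:2];print(lo,hi,st[i],"rect",*rect(P),"z",np.round(np.nanpercentile(Z[q],[5,50,95]),1))
    # dark strips on stand
    m=((Z>55)&(Z<75)&(g<45)&(X>350)&(X<750)).astype(np.uint8)
    k,l,st,ce=cv2.connectedComponentsWithStats(m)
    for i in range(1,k):
        if st[i,4]>15: print("dark",st[i],*rect(w[l==i][:,:2]),np.nanmedian(Z[l==i]))
    im=s["img"]; c=im[120:350,180:370] if n=="top" else im[80:320,120:310]
    cv2.imwrite(f"pics/{n}0c.png",cv2.resize(c,None,fx=2.4 if n=='top' else 2.4,fy=2.4,interpolation=cv2.INTER_CUBIC))
a=cv2.imread("pics/top0c.png");b=cv2.imread("pics/scene0c.png")
h=min(len(a),len(b));o=np.hstack([a[:h],b[:h]])[:, :912];o=cv2.resize(o,(800,int(h*800/o.shape[1])))
cv2.imwrite("pics/c0.png",cv2.convertScaleAbs(o,alpha=1.6))
E
```

```text
top table z 0.2574271454912103
4 35 [318 131  14  12 117] rect [727.6 -29.6] [38.6 18.6] 61.3 z [ 4.8 10.6 32.3]
4 35 [312 139  15  11  41] rect [703.3 -13.2] [39.3 12.1] 53.7 z [ 6.  19.4 32.7]
4 35 [242 161  21  33 379] rect [620.6 155.6] [33.9 82.9] 73.2 z [13.7 18.1 21.1]
50 70 [318 126  18  16  69] rect [726.8 -30.5] [45.4 23.8] 51.3 z [51.1 59.7 69.4]
50 70 [ 268  172   82   72 2762] rect [539.1  19.2] [170. 130.] 72.0 z [57.5 60.5 65.1]
50 70 [251 245  10  12  43] rect [434.5 147.5] [26.3 21.7] 0.1 z [50.1 52.5 55.6]
70 100 [316 122  23  24 182] rect [717.7 -23.1] [54.6 53.7] 28.4 z [71.5 83.6 88.1]
100 208 [283 179  18  47 210] rect [540.4  74. ] [94.9 29. ] 1.4 z [106.4 160.8 204.6]
100 208 [207 197  28  30 337] rect [523.7 228.5] [70.  24.5] 42.9 z [118.5 122.  124.6]
100 208 [286 264  24  71 352] rect [339.5  60.9] [ 40.8 133.9] 88.6 z [105.4 160.5 203.8]
210 235 [288 177  27  47 711] rect [541.   59.2] [32.1 91.7] 72.6 z [217.4 220.  222.5]
210 235 [ 291  268   42   70 1570] rect [338.7  40. ] [129.4  45.2] 17.5 z [222.3 225.5 228.1]
dark [330 193  17  50 121] [515.7 -51.
[... 1381 characters left out ...]
1 z [71.1 81.6 85.5]
100 208 [176 102  35  55 743] rect [341.1  38.1] [132.7  45.9] 17.9 z [116.6 168.7 204.2]
100 208 [ 182  155   33   65 1106] rect [494.   70.2] [ 37.  197.3] 75.0 z [106.  158.3 203.1]
100 208 [262 177  30  27 426] rect [525.5 225.8] [72.6 28.4] 43.5 z [101.8 119.4 122. ]
210 235 [174  90  33  37 719] rect [340.9  37.8] [132.7  44.9] 17.5 z [214.2 224.5 226.3]
210 235 [181 149  30  34 571] rect [543.7  56.9] [33.3 93.8] 72.7 z [212.9 219.  220.7]
dark [237 175   6   9  35] [440.2 145.6] [10.5 13.2] 56.5 68.22410346377863
dark [143 190  25  41 175] [519.4 -53.7] [  9.6 128.2] 72.0 64.05553437785896
dark [181 221  10  18  71] [586.4  20.3] [11.6 46.1] 72.6 63.8056236619052
```

View pics/c0.png

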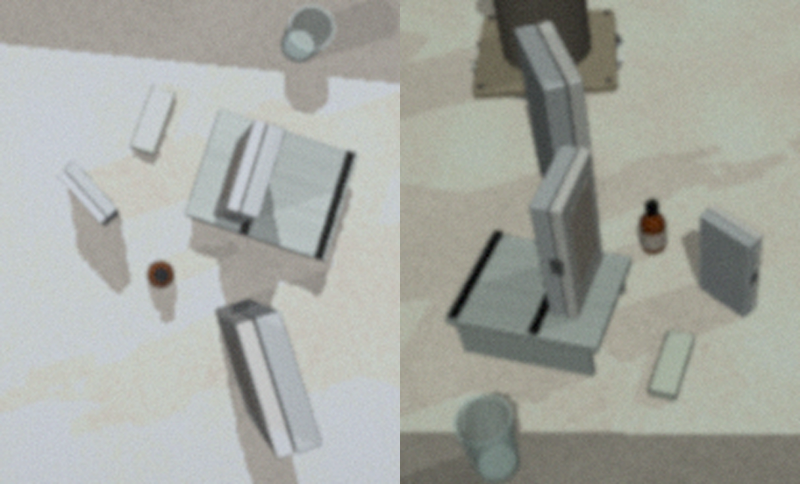

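The stand yaw is 72°, with its origin near (546, 37). The box is centred near (543, 58) with its top at z 220, and the tool's y axis already lies along the stand's x. I'll go above the box and test the gripper closure on the way.

Emit:
send_rows --pt "0 0 -14 0 0 0.0314" --pt "-25.9 -18.8 -14 0 0 0" --pt "-25.9 -18.8 -14 0 0 0" --pt "-25.9 -18.8 -14 0 0 0" --pt "-25.9 -18.8 -14 0 0 0" --grip 0.05

```text
time: 0.72
tool_pos: [243.3, 471.9, 302.9]
tcp_rot: [179.9, 0.0, 161.9]
ft_force: [-0.2, -0.1, 0.4]
finger_gap: 40.5
grip_force: 0.0
```

Emit:
send_rows --pt "-25.9 -18.8 0 0 0 0" --pt "-25.9 -18.8 0 0 0 0" --pt "-25.9 -18.8 0 0 0 0" --pt "-25.9 -18.8 0 0 0 0" --pt "-25.9 -18.8 0 0 0 0"

```text
time: 1.35
tool_pos: [337.4, 342.4, 302.5]
tcp_rot: [179.9, 0.0, 161.9]
ft_force: [0.9, -0.5, 0.4]
finger_gap: 40.3
grip_force: 0.0
```

Emit:
send_rows --pt "-25.9 -18.8 0 0 0 0" --pt "-25.9 -18.8 0 0 0 0" --pt "-25.9 -18.8 0 0 0 0" --pt "-25.9 -18.8 0 0 0 0" --pt "-25.9 -18.8 0 0 0 0"

```text
time: 1.98
tool_pos: [431.6, 212.9, 302.5]
tcp_rot: [180.0, 0.1, 161.9]
ft_force: [-0.4, 1.0, 0.4]
finger_gap: 40.6
grip_force: 0.0
```

Emit:
send_rows --pt "-25.9 -18.8 0 0 0 0" --pt "-25.9 -18.8 0 0 0 0" --pt "-25.9 -18.8 0 0 0 0" --pt "-25.9 -18.8 0 0 0 0" --pt "-25.9 -18.8 0 0 0 0"

```text
time: 2.6
tool_pos: [525.7, 83.5, 302.5]
tcp_rot: [180.0, 0.1, 161.9]
ft_force: [-0.3, 0.4, -0.7]
finger_gap: 40.4
grip_force: 0.0
```

```bash
python3 -c "
from bench import r
s=r.sense()
for k in('time','joint_pos','tool_pos','tcp_rot','ft_force','finger_gap'):print(k,s[k])"
```

```text
time 2.6
joint_pos [ 3.49964276e+00 -4.20598865e+00  8.98021072e+01  6.56684430e-04
  9.43354914e+01 -6.84146551e+01]
tool_pos [525.74719503  83.45261979 302.48176635]
tcp_rot [1.79974231e+02 6.33530810e-02 1.61914334e+02]
ft_force [-0.29465317  0.36870497 -0.7022959 ]
finger_gap 40.413284863032395
```

Emit:
send_rows --pt "-24.5 -19.3 0 0 0 0" --pt "0 0 0 -0.18 0 0" --pt "0 0 0 0 0 0" --grip -1

```text
time: 2.98
tool_pos: [542.3, 56.1, 301.8]
tcp_rot: [169.6, 0.0, 161.7]
ft_force: [0.5, -0.4, -0.3]
finger_gap: 85.4
grip_force: 0.0
```

```bash
python3 -c "
from bench import r
s=r.sense()
for k in('time','joint_pos','tool_pos','tcp_rot','ft_force','finger_gap'):print(k,s[k])"
```

```text
time 2.975
joint_pos [ -6.31475698  -5.76174769  91.9464378   10.13490393  91.60858077
 -77.50983268]
tool_pos [542.3418466   56.05501807 301.84329596]
tcp_rot [1.69639372e+02 2.76712083e-03 1.61675695e+02]
ft_force [ 0.46639728 -0.36006306 -0.30425621]
finger_gap 85.37338089378774
```

Emit:
send_rows --pt "0 0 0 0.18 0 0" --pt "0 0 25 0 0 0" --pt "0 0 25 0 0 0" --pt "0 0 25 0 0 0" --pt "0 0 25 0 0 0"

```text
time: 3.6
tool_pos: [542.6, 59.2, 201.6]
tcp_rot: [-179.9, 0.1, 162.0]
ft_force: [-0.3, -0.9, 0.1]
finger_gap: 85.6
grip_force: 0.0
```

Emit:
send_rows --pt "0 0 23 0 0 0" --pt "0 0 0 0 0 0" --pt "0 0 0 0 0 0"

```text
time: 3.98
tool_pos: [543.0, 58.9, 179.9]
tcp_rot: [-180.0, 0.1, 162.0]
ft_force: [-0.0, 0.5, -0.1]
finger_gap: 85.3
grip_force: 0.0
```

Run:
```python
from bench import r
import cv2,numpy as np
from h import *
print(r.sense()["tool_pos"],r.sense()["tcp_rot"])
t=r.snapshot("top");s=r.snapshot("scene")
w=cloud(s);m=(w[...,2]>212)&(w[...,2]<224)&(abs(w[...,0]-543)<70)&(abs(w[...,1]-58)<70)
a=t["img"][130:270,230:380];b=s["img"][100:260,130:290]
f=lambda i:cv2.convertScaleAbs(cv2.resize(i,(400,400),interpolation=cv2.INTER_CUBIC),alpha=1.6)
cv2.imwrite("pics/c1.png",np.hstack([f(a),f(b)]))
```

```text
[542.98481963  58.94887322 179.88574379] [-1.79969955e+02  9.97652954e-02  1.62036057e+02]
```

View pics/c1.png

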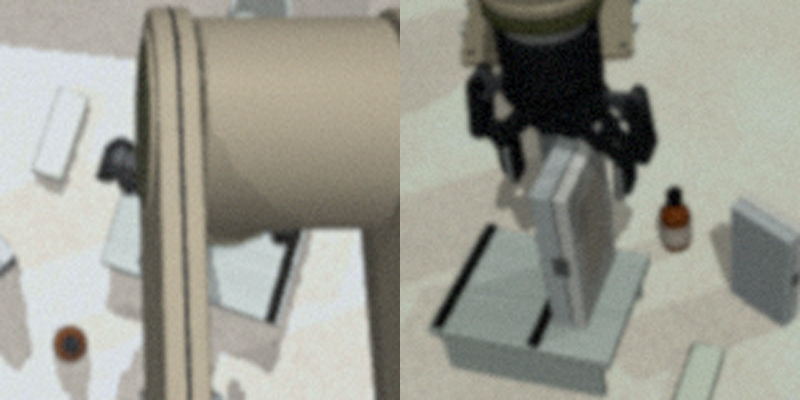

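The fingers straddle the box (crop right, about 510–630, 180), clear on both sides. I'll close part way, to a gap of about 40 mm, without touching.

Emit:
send_rows --pt "0 -1.4 0 0 0 0" --pt "0 0 0 0 0 0" --pt "0 0 0 0 0 0" --grip 0.05 --grip_force 20

```text
time: 4.45
tool_pos: [542.0, 57.0, 178.5]
tcp_rot: [180.0, 0.0, 162.0]
ft_force: [-0.4, -0.1, 0.0]
finger_gap: 40.6
grip_force: 0.0
```

Emit:
send_rows --pt "0 -1 0 0 0 0" --pt "0 -1 0 0 0 0" --pt "0 0 0 0 0 0"

```text
time: 4.82
tool_pos: [541.3, 55.1, 178.2]
tcp_rot: [-180.0, -0.0, 162.0]
ft_force: [0.1, 0.1, -1.0]
finger_gap: 40.5
grip_force: 0.0
```

Emit:
send_rows --pt "0 -2.28 -0.3 -0.02 0 0" --pt "0 -2.28 -0.3 -0.02 0 0" --pt "0 0 0 0 0 0"

```text
time: 5.2
tool_pos: [539.8, 50.3, 178.9]
tcp_rot: [177.7, 0.0, 161.9]
ft_force: [-0.0, 0.3, -1.1]
finger_gap: 40.8
grip_force: 0.2
```

```bash
cat > st.py <<'E'
from bench import r
import numpy as np
from scipy.spatial.transform import Rotation as R
s=r.sense();ex=np.array([.309,.951,0]);ey=np.array([-.951,.309,0]);O=np.array([546.4,37.1,65])
t=R.from_euler('xyz',s['tcp_rot'],degrees=True).as_matrix()
d=s['tool_pos']-O;q=t.T@d
print('t',s['time'],'stand xyz',np.round([d@ex,d@ey,d[2]],1),'tilt',round(np.degrees(np.arctan2(t[:,2]@ex,-t[2,2])),2),'zy',round(float(t[:,2]@ey),3),'P->tcp tool',np.round(q,1))
print('F stand',np.round([s['ft_force']@ex,s['ft_force']@ey,s['ft_force'][2]],2),'gap',round(s['finger_gap'],1),s['grip_force'],'J',np.round(s['joint_pos']))
E
python3 st.py
```

```text
t 5.2 stand xyz [ 10.5  10.4 113.9] tilt 2.32 zy -0.0 P->tcp tool [  10.4   15.1 -113.4]
F stand [ 0.26  0.11 -1.11] gap 40.8 0.15238752588629723 J [ -2.  -1.  99.   2.  81. -74.]
```

Emit:
send_rows --pt "0 -2.28 -0.3 -0.02 0 0" --pt "0 -2.28 -0.3 -0.02 0 0" --pt "0 -2.28 -0.3 -0.02 0 0" --pt "0 -2.28 -0.3 -0.02 0 0" --pt "0 0 0 0 0 0"

```text
time: 5.82
tool_pos: [536.9, 41.6, 179.4]
tcp_rot: [173.1, -0.0, 161.9]
ft_force: [-0.2, -0.0, -0.3]
finger_gap: 40.7
grip_force: 0.0
```

```bash
python3 st.py
python3 - <<'E'
from bench import r
import cv2,numpy as np
s=r.snapshot("scene");b=s["img"][100:260,130:290]
cv2.imwrite("pics/c2.png",cv2.convertScaleAbs(cv2.resize(b,(500,500),interpolation=cv2.INTER_CUBIC),alpha=1.6))
E
```

```text
t 5.825 stand xyz [  1.3  10.4 114.4] tilt 6.9 zy -0.0 P->tcp tool [  10.4   15.  -113.4]
F stand [-0.09  0.18 -0.27] gap 40.7 0.003996391023974866 J [ -6.  -3. 101.   7.  80. -79.]
```

View pics/c2.png

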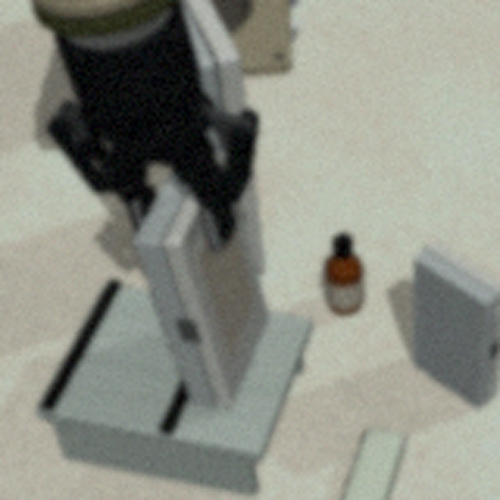

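The box is leaning with the tool, pushed by the far finger (220,230). I'll continue through the balance point.

Emit:
send_rows --pt "0 -1.71 -0.23 -0.015 0 0" --pt "0 -1.71 -0.23 -0.015 0 0" --pt "0 -1.71 -0.23 -0.015 0 0" --pt "0 -1.71 -0.23 -0.015 0 0" --pt "0 -1.71 -0.23 -0.015 0 0"

```text
time: 6.5
tool_pos: [534.3, 33.8, 179.3]
tcp_rot: [168.8, -0.0, 162.0]
ft_force: [0.0, -0.7, -0.2]
finger_gap: 40.6
grip_force: 0.0
```

Emit:
send_rows --pt "0 -1.71 -0.23 -0.015 0 0" --pt "0 -1.71 -0.23 -0.015 0 0" --pt "0 -1.71 -0.23 -0.015 0 0" --pt "0 -1.71 -0.23 -0.015 0 0" --pt "0 -1.71 -0.23 -0.015 0 0"

```text
time: 7.12
tool_pos: [531.7, 25.6, 178.4]
tcp_rot: [164.5, -0.0, 162.0]
ft_force: [-0.7, -0.3, -0.8]
finger_gap: 40.9
grip_force: 0.2
```

Emit:
send_rows --pt "0 -1.71 -0.23 -0.015 0 0" --pt "0 -1.71 -0.23 -0.015 0 0" --pt "0 -1.71 -0.23 -0.015 0 0" --pt "0 -1.71 -0.23 -0.015 0 0" --pt "0 0 0 0 0 0"

```text
time: 7.75
tool_pos: [529.5, 18.9, 177.2]
tcp_rot: [161.1, -0.0, 162.0]
ft_force: [0.5, 0.6, -0.3]
finger_gap: 40.6
grip_force: 0.3
```

```bash
python3 st.py
python3 - <<'E'
from bench import r
import cv2,numpy as np
s=r.snapshot("scene");b=s["img"][100:260,110:270]
cv2.imwrite("pics/c3.png",cv2.convertScaleAbs(cv2.resize(b,(500,500),interpolation=cv2.INTER_CUBIC),alpha=1.6))
E
```

```text
t 7.75 stand xyz [-22.5  10.4 112.2] tilt 18.92 zy 0.0 P->tcp tool [  10.5   15.1 -113.5]
F stand [ 0.7  -0.31 -0.32] gap 40.6 0.25954325683414936 J [-17.  -5. 106.  19.  79. -92.]
```

View pics/c3.png

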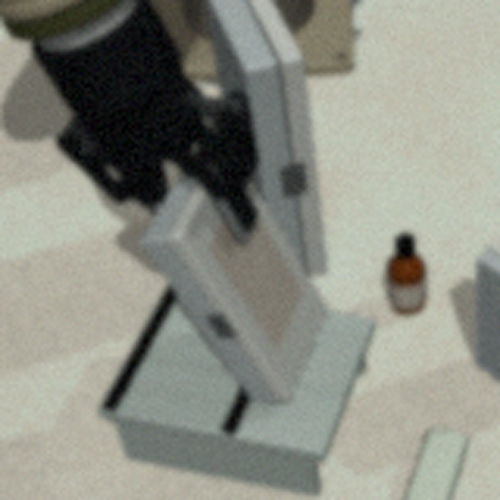

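Run:
```python
from bench import r
import numpy as np
from scipy.spatial.transform import Rotation as R
s=r.sense();q=s['joint_pos'];T=R.from_euler('xyz',s['tcp_rot'],degrees=True)
M=lambda q1,S,T:(R.from_euler('z',q1,degrees=True)*R.from_euler('y',S,degrees=True)).inv()*T
print(q.round(1),M(q[0],q[1]+q[2],T).as_euler('ZYZ',degrees=True).round(1))
ph=90-18.9
F=T*R.from_rotvec([-np.radians(ph),0,0])
for q1 in(-30,-40,-50):
  for S in(110,125,140): print(q1,S,M(q1,S,F).as_euler('ZYZ',degrees=True).round(1))
```

```text
[-16.6  -5.2 105.9  19.2  79.4 -92.1] [19.2 79.4 -2.1]
-30 110 [ 85.9 101.2 -20.4]
-30 125 [ 83.1  99.8 -35.6]
-30 140 [ 80.8  97.7 -50.6]
-40 110 [ 82.2 110.6 -21.4]
-40 125 [ 77.  107.8 -37. ]
-40 140 [ 72.8 103.9 -52.1]
-50 110 [ 78.  119.8 -23.2]
-50 125 [ 70.3 115.7 -39.5]
-50 140 [ 64.5 109.9 -54.5]
```

The final pose keeps J6 near -110 to -140, within its range. I'll continue lowering.

Emit:
send_rows --pt "0 -2.28 -0.28 -0.02 0 0" --pt "0 -2.28 -0.28 -0.02 0 0" --pt "0 -2.28 -0.28 -0.02 0 0" --pt "0 -2.28 -0.28 -0.02 0 0" --pt "0 -2.28 -0.28 -0.02 0 0"

```text
time: 8.43
tool_pos: [526.2, 8.4, 174.5]
tcp_rot: [155.3, 0.0, 162.0]
ft_force: [-0.2, -1.1, 0.6]
finger_gap: 40.4
grip_force: 0.4
```

Emit:
send_rows --pt "0 -2.28 -0.28 -0.02 0 0" --pt "0 -2.28 -0.28 -0.02 0 0" --pt "0 -2.28 -0.28 -0.02 0 0" --pt "0 -2.28 -0.28 -0.02 0 0" --pt "0 -2.28 -0.28 -0.02 0 0"

```text
time: 9.05
tool_pos: [522.7, -1.7, 170.5]
tcp_rot: [149.6, -0.0, 162.0]
ft_force: [-1.2, -0.4, -1.2]
finger_gap: 40.5
grip_force: 0.5
```

Emit:
send_rows --pt "0 -2.28 -0.28 -0.02 0 0" --pt "0 -2.28 -0.28 -0.02 0 0" --pt "0 -2.28 -0.28 -0.02 0 0" --pt "0 -2.28 -0.28 -0.02 0 0" --pt "0 -2.28 -0.28 -0.02 0 0"

```text
time: 9.68
tool_pos: [519.6, -11.5, 165.6]
tcp_rot: [143.8, -0.0, 162.0]
ft_force: [-0.3, -0.7, -1.0]
finger_gap: 40.5
grip_force: 0.6
```

```bash
python3 st.py
python3 - <<'E'
from bench import r
import cv2,numpy as np
s=r.snapshot("scene");b=s["img"][100:260,90:250]
cv2.imwrite("pics/c4.png",cv2.convertScaleAbs(cv2.resize(b,(500,500),interpolation=cv2.INTER_CUBIC),alpha=1.6))
E
```

```text
t 9.675 stand xyz [-54.5  10.5 100.6] tilt 36.17 zy 0.0 P->tcp tool [  10.5   15.3 -113.4]
F stand [-0.72  0.06 -0.95] gap 40.5 0.6448892690241337 J [ -31.   -1.  109.   35.   83. -111.]
```

View pics/c4.png

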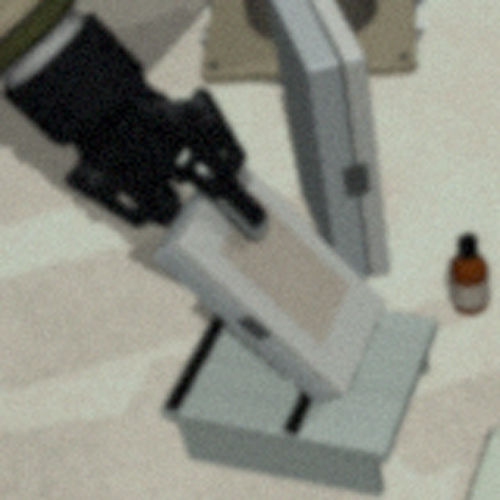

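The box leans about 36°, resting on the lower finger, and the foot is at the stop. I'll continue.

Emit:
send_rows --pt "0 -2.28 -0.28 -0.02 0 0" --pt "0 -2.28 -0.28 -0.02 0 0" --pt "0 -2.28 -0.28 -0.02 0 0" --pt "0 -2.28 -0.28 -0.02 0 0" --pt "0 -2.28 -0.28 -0.02 0 0"

```text
time: 10.35
tool_pos: [516.6, -20.8, 159.5]
tcp_rot: [138.1, -0.0, 162.0]
ft_force: [-0.5, -0.3, -2.1]
finger_gap: 40.5
grip_force: 0.8
```

Emit:
send_rows --pt "0 -2.28 -0.28 -0.02 0 0" --pt "0 -2.28 -0.28 -0.02 0 0" --pt "0 -2.28 -0.28 -0.02 0 0" --pt "0 -2.28 -0.28 -0.02 0 0" --pt "0 -2.28 -0.28 -0.02 0 0"

```text
time: 10.98
tool_pos: [513.8, -29.6, 152.7]
tcp_rot: [132.4, 0.0, 162.0]
ft_force: [0.1, -0.6, -2.0]
finger_gap: 40.7
grip_force: 0.9
```

Emit:
send_rows --pt "0 -2.28 -0.28 -0.02 0 0" --pt "0 -2.28 -0.28 -0.02 0 0" --pt "0 -2.28 -0.28 -0.02 0 0" --pt "0 -2.28 -0.28 -0.02 0 0" --pt "0 -2.28 -0.28 -0.02 0 0"

```text
time: 11.6
tool_pos: [511.2, -37.5, 144.8]
tcp_rot: [126.6, -0.0, 162.0]
ft_force: [0.3, 0.6, -2.7]
finger_gap: 40.6
grip_force: 1.0
```

```bash
python3 st.py
```

```text
t 11.6 stand xyz [-81.9  10.5  79.8] tilt 53.36 zy -0.0 P->tcp tool [  10.5   15.2 -113.3]
F stand [ 0.64 -0.11 -2.72] gap 40.6 0.9544487670063972 J [ -42.   10.  108.   47.   90. -127.]
```

```bash
cat > ik.py <<'E'
from bench import r
import numpy as np
from scipy.optimize import least_squares as ls
from scipy.spatial.transform import Rotation as R
s=r.sense()
D=[([68.904,7.51,85.324,0,87.261,-4.892],[167.2,575.7,230.35]),([3.4996,-4.206,89.802,0,94.335,-68.415],[525.75,83.45,302.48]),
([-6.315,-5.762,91.946,10.135,91.609,-77.51],[542.34,56.06,301.84]),([-16.6,-5.2,105.9,19.2,79.4,-92.1],[529.5,18.9,177.2]),
([-2,-1,99,2,81,-74],[539.8,50.3,178.9]),([-6,-3,101,7,80,-79],[536.9,41.6,179.4]),([-31,-1,109,35,83,-111],[519.6,-11.5,165.6]),(s['joint_pos'],s['tool_pos'])]
W=[1,1,1,.5,.1,.1,.1,1]
def fk(p,q):
    a1,d1,a2,a3,d4,L,o=p;e=lambda a,x:R.from_euler(a,x,degrees=True)
    A=e('z',q[0]);B=A*e('y',q[1]);C=B*e('y',q[2]);T=C*e('z',q[3])*e('y',q[4])*e('z',q[5]+90)
    return A.apply([a1,o,d1])+B.apply([0,0,a2])+C.apply([a3,0,d4])+T.apply([0,0,L]),T
f=ls(lambda p:np.concatenate([w*(fk(p,q)[0]-x) for (q,x),w in zip(D,W)]+[1e-3*np.array(p)]),[0,350,400,0,400,200,0]);p=f.x
print(p.round(1),np.round(f.fun[:-7],1))
q=np.array(s['joint_pos']);t0,T0=s['tool_pos'],fk(p,q)[1]
rr=np.array([0,15.2,-113.3]);P=t0-T0.apply(rr)
for a in(65,75,82,86,90):
    d=a-53.36;T=T0*R.from_rotvec([-np.radians(d),0,0]);x=P+T.apply(rr)
    q=ls(lambda q:np.r_[fk(p,q)[0]-x,300*(T.inv()*fk(p,q)[1]).as_rotvec()],q).x;print(a,q.round(1))
E
python3 ik.py
```

```text
[  0.  318.1 369.1  61.6 553.4 364.8  51.2] [-0.   0.  -0.  -0.   0.  -0.  -0.   0.  -0.  -0.1 -0.1 -0.   0.1 -0.5
  0.6  0.3 -0.3  0.7  0.1  0.1 -0.4  0.   0.  -0. ]
65 [ -47.5   21.7  105.1   52.5   96.  -135.5]
75 [ -50.3   32.4  101.2   56.4  101.3 -141.4]
82 [ -51.4   40.3   97.8   58.9  105.1 -144.7]
86 [ -51.8   44.9   95.6   60.3  107.4 -146.4]
90 [ -52.    49.4   93.4   61.8  109.8 -147.8]
```

The kinematics fit well, and J6 ends at about -148°, within range. I'll continue lowering.

Emit:
send_rows --pt "0 -2.28 -0.28 -0.02 0 0" --pt "0 -2.28 -0.28 -0.02 0 0" --pt "0 -2.28 -0.28 -0.02 0 0" --pt "0 -2.28 -0.28 -0.02 0 0" --pt "0 -2.28 -0.28 -0.02 0 0"

```text
time: 12.22
tool_pos: [508.8, -44.7, 136.2]
tcp_rot: [120.9, 0.0, 162.0]
ft_force: [0.8, 0.1, -2.9]
finger_gap: 40.7
grip_force: 1.0
```

Emit:
send_rows --pt "0 -2.28 -0.28 -0.02 0 0" --pt "0 -2.28 -0.28 -0.02 0 0" --pt "0 -2.28 -0.28 -0.02 0 0" --pt "0 -2.28 -0.28 -0.02 0 0" --pt "0 -2.28 -0.28 -0.02 0 0"

```text
time: 12.85
tool_pos: [506.8, -51.1, 126.9]
tcp_rot: [115.2, 0.0, 162.0]
ft_force: [0.0, 0.3, -3.3]
finger_gap: 40.1
grip_force: 1.1
```

Emit:
send_rows --pt "0 -2.28 -0.28 -0.02 0 0" --pt "0 -2.28 -0.28 -0.02 0 0" --pt "0 -2.28 -0.28 -0.02 0 0" --pt "0 -2.28 -0.28 -0.02 0 0" --pt "0 -2.28 -0.28 -0.02 0 0"

```text
time: 13.48
tool_pos: [505.0, -56.6, 116.9]
tcp_rot: [109.5, 0.0, 162.0]
ft_force: [0.1, 0.6, -3.8]
finger_gap: 40.6
grip_force: 1.2
```

Emit:
send_rows --pt "0 -2.28 -0.28 -0.02 0 0" --pt "0 -2.28 -0.28 -0.02 0 0" --pt "0 -2.28 -0.28 -0.02 0 0" --pt "0 -2.28 -0.28 -0.02 0 0" --pt "0 0 0 0 0 0"

```text
time: 14.1
tool_pos: [503.6, -60.1, 108.3]
tcp_rot: [104.9, -0.1, 162.0]
ft_force: [0.2, -0.1, -2.7]
finger_gap: 40.7
grip_force: 1.3
```

```bash
python3 st.py
python3 - <<'E'
from bench import r
import cv2,numpy as np
from h import *
s=r.snapshot("scene");b=s["img"][120:280,70:230]
cv2.imwrite("pics/c5.png",cv2.convertScaleAbs(cv2.resize(b,(500,500),interpolation=cv2.INTER_CUBIC),alpha=1.6))
w=cloud(s).reshape(-1,3)-[546.4,37.1,0];x=w@[.309,.951,0];y=w@[-.951,.309,0];z=w[:,2]
# top-face profile along x at near edge (y<-20) 
for lo in range(-150,30,20):
    m=(x>lo)&(x<lo+20)&(y>-33)&(y<-18)&(z>75)
    if m.sum()>3: print(lo+10,m.sum(),np.round(np.percentile(z[m],[50,95]),1))
E
```

```text
t 14.1 stand xyz [-105.6   10.7   43.3] tilt 75.11 zy 0.0 P->tcp tool [  10.7   14.7 -113.2]
F stand [ 0.01 -0.23 -2.68] gap 40.7 1.2552068755030632 J [ -50.   33.  101.   56.  101. -141.]
-140 27 [127.2 129.4]
-120 49 [124.2 126.3]
-100 50 [119.9 122.3]
-80 55 [114.7 118.2]
-60 54 [110.1 112.8]
-40 53 [106.1 109.1]
-20 52 [101.6 104.6]
0 54 [96.8 99.2]
20 22 [93.  95.7]
```

View pics/c5.png

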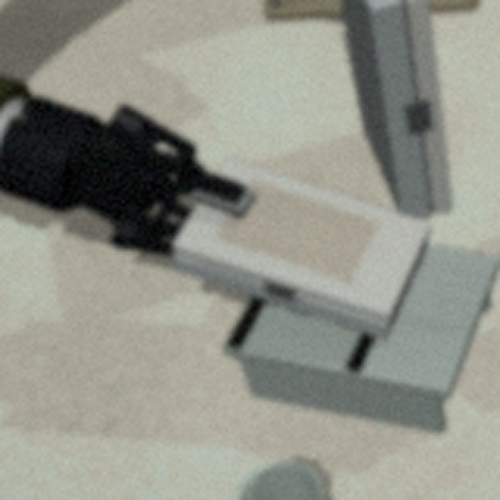

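The box lies at about 77°, resting on the lower finger, with its top end overhanging to x ≈ -140. I'll ease it down more slowly to touch the rest strip.

Emit:
send_rows --pt "0 -1.7 -0.2 -0.015 0 0" --pt "0 -1.7 -0.2 -0.015 0 0" --pt "0 -1.7 -0.2 -0.015 0 0" --pt "0 -1.7 -0.2 -0.015 0 0" --pt "0 -1.7 -0.2 -0.015 0 0"

```text
time: 14.78
tool_pos: [502.9, -63.0, 100.6]
tcp_rot: [100.6, -0.0, 162.0]
ft_force: [-0.2, 0.1, -1.8]
finger_gap: 40.6
grip_force: 1.3
```

Emit:
send_rows --pt "0 -1.7 -0.2 -0.015 0 0" --pt "0 -1.7 -0.2 -0.015 0 0" --pt "0 -1.14 -0.13 -0.01 0 0" --pt "0 -1.14 -0.13 -0.01 0 0" --pt "0 -1.14 -0.13 -0.01 0 0"

```text
time: 15.4
tool_pos: [502.3, -64.8, 94.1]
tcp_rot: [97.2, 0.0, 162.0]
ft_force: [-0.5, -0.7, -3.2]
finger_gap: 40.5
grip_force: 1.4
```

Emit:
send_rows --pt "0 -1.14 -0.13 -0.01 0 0" --pt "0 -1.14 -0.13 -0.01 0 0" --pt "0 -1.14 -0.13 -0.01 0 0" --pt "0 -1.14 -0.13 -0.01 0 0" --pt "0 -1.14 -0.13 -0.01 0 0"

```text
time: 16.02
tool_pos: [502.0, -65.9, 88.4]
tcp_rot: [94.3, 0.0, 162.0]
ft_force: [-0.5, -1.5, -3.5]
finger_gap: 40.8
grip_force: 1.4
```

```bash
python3 st.py
```

```text
t 16.025 stand xyz [-111.7   10.4   23.4] tilt 85.7 zy -0.0 P->tcp tool [  10.4   15.  -113.2]
F stand [-1.58  0.   -3.46] gap 40.8 1.3920623436570168 J [ -52.   45.   96.   60.  107. -146.]
```

Emit:
send_rows --pt "0 -0.9 -0.1 -0.008 0 0" --pt "0 -0.9 -0.1 -0.008 0 0" --pt "0 -0.9 -0.1 -0.008 0 0" --pt "0 -0.9 -0.1 -0.008 0 0" --pt "0 -0.9 -0.1 -0.008 0 0"

```text
time: 16.65
tool_pos: [501.7, -66.6, 84.1]
tcp_rot: [92.0, 0.0, 162.0]
ft_force: [-0.0, -0.6, 0.0]
finger_gap: 40.8
grip_force: 0.0
```

Emit:
send_rows --pt "0 -0.9 -0.1 -0.008 0 0" --pt "0 -0.9 -0.1 -0.008 0 0" --pt "0 -0.9 -0.1 -0.008 0 0" --pt "0 0 0 0 0 0" --pt "0 0 0 0 0 0"

```text
time: 17.27
tool_pos: [501.6, -67.0, 81.4]
tcp_rot: [90.7, 0.0, 162.0]
ft_force: [-0.6, -0.2, 0.9]
finger_gap: 40.7
grip_force: 0.0
```

```bash
python3 st.py
python3 - <<'E'
from bench import r
import cv2,numpy as np
from h import *
s=r.snapshot("scene");b=s["img"][120:280,70:230]
cv2.imwrite("pics/c6.png",cv2.convertScaleAbs(cv2.resize(b,(500,500),interpolation=cv2.INTER_CUBIC),alpha=1.6))
w=cloud(s).reshape(-1,3)-[546.4,37.1,0];x=w@[.309,.951,0];y=w@[-.951,.309,0];z=w[:,2]
for lo in range(-150,30,20):
    m=(x>lo)&(x<lo+20)&(y>-33)&(y<-18)&(z>75)
    if m.sum()>3: print(lo+10,m.sum(),np.round(np.percentile(z[m],[50,95]),1))
E
```

```text
t 17.275 stand xyz [-112.8   10.4   16.4] tilt 89.32 zy -0.0 P->tcp tool [  10.4   15.1 -113. ]
F stand [-0.38  0.54  0.92] gap 40.7 0.0 J [ -52.   49.   94.   62.  109. -148.]
-140 42 [96.5 97.8]
-120 46 [96.3 98.3]
-100 45 [96.4 98. ]
-80 48 [96.4 98.7]
-60 46 [96.6 98. ]
-40 50 [96.3 98.5]
-20 48 [96.3 98.6]
0 64 [96.  98.1]
```

View pics/c6.png

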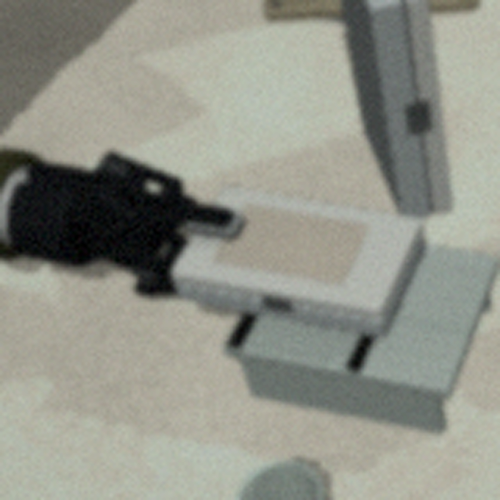

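The box lies flat (top at z 96.4 all along) with no contact force on the hand. Next I'll check the joints for the straight withdrawal.

```bash
cat >> ik.py <<'E'
print('retreat');q=np.array(s['joint_pos']);T=fk(p,q)[1]
for b in(20,40,60,80):
    x=s['tool_pos']+T.apply([0,0,-b])
    q=ls(lambda q:np.r_[fk(p,q)[0]-x,300*(T.inv()*fk(p,q)[1]).as_rotvec()],q).x;print(b,q.round(1))
E
python3 ik.py|sed -n '/retreat/,$p'
```

```text
retreat
20 [ -53.6   49.4   92.2   60.3  110.6 -147.4]
40 [ -55.2   50.3   90.5   59.1  111.9 -147.1]
60 [ -56.7   51.2   88.7   58.1  113.2 -146.9]
80 [ -58.2   52.2   86.8   57.1  114.5 -146.6]
```

Emit:
send_rows --pt "0 0 -4 0 0 0" --pt "0 0 -6 0 0 0" --pt "0 0 -8 0 0 0" --pt "0 0 -8 0 0 0" --pt "0 0 -8 0 0 0"

```text
time: 17.95
tool_pos: [490.9, -100.0, 81.8]
tcp_rot: [90.7, 0.0, 162.0]
ft_force: [0.1, 0.4, -0.0]
finger_gap: 40.6
grip_force: 0.0
```

Emit:
send_rows --pt "0 0 -10 0 0 0" --pt "0 0 -12 0 0 0" --pt "0 0 -14 0 0 0" --pt "0 0 -14 0 0 0" --pt "0 0 0 0 0 0"

```text
time: 18.58
tool_pos: [475.7, -148.3, 82.4]
tcp_rot: [90.7, 0.1, 161.9]
ft_force: [1.0, 0.7, -0.0]
finger_gap: 40.3
grip_force: 0.0
```

```bash
python3 st.py
python3 - <<'E'
from bench import r
from h import *
for n in("top","scene"):
    s=r.snapshot(n);w=cloud(s);d=w-[546.4,37.1,0];x=d@[.309,.951,0];y=d@[-.951,.309,0];z=w[...,2]
    m=(z>88)&(z<104)&(x>-158)&(x<60)&(abs(y-9)<65)
    print(n,"box",*rect(w[m][:,:2]),np.nanmedian(z[m]),"stand frame centre",*rect(np.c_[x[m],y[m]]))
    m=(z>50)&(z<70)&(x>-130)&(x<80)&(abs(y)<80);print("stand",*rect(w[m][:,:2]))
    if n=="scene":
        b=s["img"][100:340,50:370];cv2.imwrite("pics/c7.png",cv2.convertScaleAbs(cv2.resize(b,(800,600)),alpha=1.6))
E
```

```text
t 18.575 stand xyz [-198.2   10.    17.4] tilt 89.29 zy -0.001 P->tcp tool [   9.7   14.9 -198.4]
F stand [ 1.02 -0.73 -0.  ] gap 40.3 0.0 J [ -59.   52.   86.   57.  115. -146.]
top box [513.9 -25.8] [161.   92.4] 72.1 97.42223247641311 stand frame centre [-69.9  11.4] [161.   92.4] 0.1
stand [535.3   7.2] [195.3 130.1] 72.0
scene box [516.6 -27.4] [160.6  94. ] 71.6 96.41269403679716 stand frame centre [-70.6   8.4] [ 94.  160.6] 89.6
stand [537.8   5.4] [194.9 131.7] 72.5
```

View pics/c7.png

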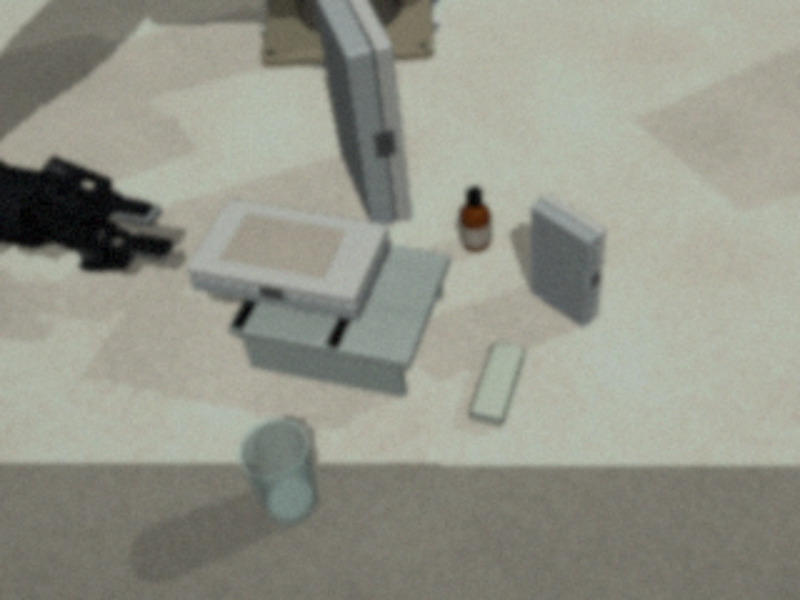

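The box lies square with the stand (within about 0.5°), spans x from -150 to +10 across both strips, and nothing else was disturbed. The hand is clear at (150,235), about 45 mm from the box.

```bash
python3 -c "
from bench import r
print(r.hand_in())"
```

```text
the job is handed in; nothing more can be done
None
```

The slide box lies flat across both strips, square with the stand to within about half a degree. It was supported all the way down and never gripped, and I handed the job in at about 19 s with the hand clear.

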